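# Pack a warehouse crate in two layers with a divider between

### The arm

A 6-joint arm with a two-finger parallel gripper is mounted at the origin on the work surface. World frame = base frame: x ahead of the robot, y to its left, z up, the work surface at z = 0. Lengths are in m, angles in rad, forces in N, time in s.
With the tool pointing down it reaches from about 0.425 to 0.95 m from the base axis. Payload 3.5 kg.
Tool frame: the origin (TCP) lies at the very end of the fingers, on their centre line; the grasp point (between the pads) lies 19 mm behind it; z points along the fingers, y is the line along which they close (so a half turn about z gives the same grasp; the last joint's range is limited). The gripper opens to 85 mm and grips with 20 to 120 N. Pads are 22 mm wide; open, the fingers measure 114 mm over their backs; the gripper's body (76 mm by 85 mm) begins 54 mm behind the grasp point. The pads swing forward as they close: fully open they stand 13 mm farther back than shut.
Start: joints at [1.031, 0.286, 1.577, -0, 1.279, -0.15], TCP at [0.256, 0.624, 0.231] pointing down, gripper open.
Joint ranges: [-2.77, 2.77], [-0.9, 2.22], [0.21, 2.48], [-1.53, 4.67], [0.24, 2.81], [-2.84, 2.84]. Speed limits (rad/s): [2.79, 2.79, 3.14, 3.14, 3.14, 3.14].

### API

Orientations are given as a unit quaternion [x, y, z, w].
In Python, from plant import ctrl gives the robot as it stands.
- The arm moves only by the tool carry_out, never from a script. Its argument "deltas" is one flat list of numbers, 6 for each row, row after row: the shift along the tool's x, y, z in m, then the turn, a rotation vector about the tool's x, y, z in rad. A call has 1 to 5 rows; each row is the pose to reach, as a shift and turn from the pose commanded when the call began, along the tool's axes at that moment; what a row does not reach only later rows make up. A row lasts 1/8 s, in which the tool goes at most 62.5 mm and 10.7 degrees, less where a joint would pass 70% of its speed; a pose out of reach is approached as far as the arm can. A call with a gripper value outside its range is refused whole. "grip" is the opening in per cent of the stroke, from 0 (shut) to 100 (fully open), set as the call begins (left out, the last holds). The fingers move at their own pace and stop on an object; "grip_force" is the grip in N (left out, the last holds). Time passes only in rows, so rows that repeat a pose let the fingers close. It gives the time, the measured TCP pose, the force, the opening and the grip force at its end, in the units of the state.
- ctrl.get_state(): the state, without advancing time (a new reading comes with each control period).
- ctrl.read_camera(name): name is "scene" or "top" or "wrist"; returns (picture, depth): 420x560x3 uint8, red, green, blue; 420x560 float32, m along the optical axis (not along the pixel's ray), 0 where there is no reading.
- ctrl.camera_model(name): a dict with "intrinsics" (3x3 intrinsics, pixels), "k1" (the pictures are not rectified: a ray, as slopes to the right and down, at radius r is drawn at 1 + k1 r^2 times it, then the intrinsics apply), "extrinsics" (4x4, takes a point from world to camera coordinates); the wrist camera has in their place "hand_eye" (4x4, takes a point from camera to tool coordinates, whose origin is the TCP and whose axes are the flange's). Camera axes: x right, y down, z forward; pixel columns grow to the right and rows downward; lengths in m; the calibration is good to about 2 mm. A picture is of the moment at which its call begins: read the wrist's pose just before it. camera_model takes no time and is no camera call.
- ctrl.sign_off(): hands the job in; it is judged then, once.
Trained networks look in the newest picture that a camera, given by its name, has taken for a name from the list of things; names that differ only in an ending like _2 or _b are one class to them, and where a whole thing is asked for, a point or a joint stands for the part that bears it (a point fixed in the world has none). Each returns a list of dicts, best first, with "score" (0 to 1); they miss things now and then, are a little off and sometimes report something else, mostly with a low value. They report only what shows in the picture. A call takes as long as a camera call. They do not tell look-alikes from the thing itself.
- ctrl.find_in(camera, query): "uv" ([column, row] in pixels, amid what is visible of it).
The state is a dict: "time": time; "qpos": joint angles; "dq": joint speeds; "joint_efforts": joint torques, N m; "eef_pos": TCP position; "tcp_rot": TCP orientation; "contact_force": force on the tool from outside, world axes, zero at the start; "wrist_torque": the same for the moment, N m; "opening": opening from 0.0 (shut) to 1.0 (fully open); "finger_force": force on a finger pad.
Only numpy, scipy, OpenCV 4.12 (cv2) and the standard library are available. Lean on these libraries where they do the work, as an engineer would, in place of code of your own. Each camera call takes 0.05 s, during which the arm holds its last target. There are 200 camera calls.

### The job

Finish packing the green crate in layers: stand the blue-labelled carton on the crate's floor beside the red-labelled one that is already in, lay the yellow divider flat on top of both with its grip up, then stand the red case and the orange-lidded tub flat on the divider, one on each side of the grip. Set each thing down upright without dropping it in, and leave the oil bottle, the tape roll and the grease tin where they stand.

Things in the scene. Friction and masses are not known exactly. Their poses are not given: they have to be found in the camera images.
- crate: Green open plastic stacking crate, fixed to the bench, outside 162 x 246 x 104 mm (x, y, z), inside 152 x 236 mm, upright walls 5 mm thick with a rim flange standing out 6 mm. Origin under the centre of its base, z up, y along its long side; rim at z = 104 mm, floor inside at z = 5 mm. Position and yaw vary.
- carton_blue: Closed cardboard carton with a blue-banded label, 138 x 66 x 76 mm (x, y, z), 0.3 to 0.65 kg, firm, standing at one of four places on the robot's side of the crate, yaw varied. Origin at the centre of its underside, x along its length, z up. It fits the crate beside the other carton, with its length along the crate's x.
- carton_red: Same carton with a red-banded label, 138 x 66 x 76 mm (x, y, z), origin at the centre of its underside, x along its length, z up. It already stands on the crate's floor, its length about along the crate's x, its middle 45 to 75 mm from the crate's middle towards the crate's +y end.
- divider_stand: Fixed blue sheet-steel stand, 250 mm wide (y), holding the divider on a 0.60 rad slope that rises along its x, away from the robot, from 22 mm above the bench at its lip to 107 mm at its back; lip, sides and back stand 10 to 14 mm out of the slope. Origin on the bench under its middle. It stands left or right of the crate, slightly yawed.
- pick_shelf: Fixed blue sheet-steel shelf 250 mm wide (y), on the other side of the crate; slope 0.45 rad rising along its x, away from the robot, from 30 mm at its lip to 95 mm at its back; lip, sides and back stand 10 to 14 mm out of the slope. It holds case and tub side by side against the lip. Origin on the bench under its middle.
- divider: Yellow plate 142 x 226 x 6 mm (x, y, z), 0.22 kg, with a black upright grip rib in its middle: 90 mm along x, 14 mm thick along y, top 40 mm above the underside. Origin at the centre of the underside, z out of the ribbed face. Starts on the stand's slope against the lip, z tilted 0.60 rad towards the robot. In the crate it has 5 mm all round, x along the crate's x either way; underside 81 mm up.
- case: Flat red parts case with a black seam, 120 x 60 x 38 mm (x, y, z), about 0.18 kg, origin at the centre of its underside, x along its length, z out of its top. It starts lying on the pick shelf's slope, x up the slope, tilted 0.45 rad. On the divider it fits beside the rib with its length along the rib.
- tub: Round white tub with an orange screw lid, 66 mm across and 42 mm high, straight-sided, 0.1 to 0.25 kg, origin at the centre of its underside, z out of its lid. It starts standing on the pick shelf's slope, tilted 0.45 rad.
- oil_bottle: Bystander: blue oil bottle with a red cap, 58 mm across, 160 mm tall, origin under its base. It stands at one of the four places on the robot's side of the crate.
- tape_roll: Bystander: roll of brown packing tape lying flat, 110 mm across, 48 mm high, hole 76 mm, origin at the centre of its underside; at another of the four places.
- grease_tin: Bystander: steel tin with a yellow band, 80 mm across, 90 mm tall, origin under its base; at another of the four places.
Things that resemble listed ones, but are neither listed nor needed, are in the scene too. There is more than one size of the tub; the one meant has the size given above.

How it is judged:
On the way, in this order (a step that is already met when the one before it is completed fails the run):
1. both cartons stand flat on the crate's floor (x of carton_blue in the frame of crate between -0.075 and 0.075 m and y of carton_blue in the frame of crate between -0.117 and 0.117 m and z of carton_blue in the frame of crate between 0.001 and 0.01 m and angle between each of carton_blue, carton_red's own z axis and vertical below 0.06 rad and x of carton_red in the frame of crate between -0.075 and 0.075 m and y of carton_red in the frame of crate between -0.117 and 0.117 m and z of carton_red in the frame of crate between 0.001 and 0.01 m), for 0.2 s.
2. the divider lies level on the two cartons, inside the crate, grip up (all of step 1 and x of divider in the frame of crate between -0.02 and 0.02 m and y of divider in the frame of crate between -0.02 and 0.02 m and z of divider in the frame of crate between 0.075 and 0.087 m and angle between divider's own z axis and vertical below 0.06 rad), for 0.2 s.
At the end, for the whole second after the job is handed in: Both cartons stand upright on the crate's floor (within 5 mm, 3 degrees); the divider lies level on them in the crate, grip up (3 degrees, underside 75 to 87 mm up); case and tub stand upright on it, one each side of the grip (within 5 mm, 4 degrees); all at rest (all of step 2 and x of case in the frame of divider between -0.07 and 0.07 m and y of case in the frame of divider between -0.115 and 0.115 m and z of case in the frame of divider between 0.003 and 0.011 m and angle between each of case, tub's own z axis and vertical below 0.07 rad and x of tub in the frame of divider between -0.07 and 0.07 m and y of tub in the frame of divider between -0.115 and 0.115 m and z of tub in the frame of divider between 0.003 and 0.011 m and ((y of case in the frame of divider above 0.02 m and y of tub in the frame of divider below -0.02 m) or (y of case in the frame of divider below -0.02 m and y of tub in the frame of divider above 0.02 m)) and linear speed of each of carton_blue, carton_red, divider, case, tub below 0.02 m/s); the robot touches nothing.
It fails at once if something falls into the crate instead of being set down (faster than 0.6 m/s below the rim) ((x of carton_blue in the frame of crate between -0.08 and 0.08 m and y of carton_blue in the frame of crate between -0.122 and 0.122 m and z of carton_blue in the frame of crate between -0.02 and 0.1 m and linear speed of carton_blue above 0.6 m/s) or (x of carton_red in the frame of crate between -0.08 and 0.08 m and y of carton_red in the frame of crate between -0.122 and 0.122 m and z of carton_red in the frame of crate between -0.02 and 0.1 m and linear speed of carton_red above 0.6 m/s) or (x of divider in the frame of crate between -0.08 and 0.08 m and y of divider in the frame of crate between -0.122 and 0.122 m and z of divider in the frame of crate between -0.02 and 0.1 m and linear speed of divider above 0.6 m/s) or (x of case in the frame of crate between -0.08 and 0.08 m and y of case in the frame of crate between -0.122 and 0.122 m and z of case in the frame of crate between -0.02 and 0.1 m and linear speed of case above 0.6 m/s) or (x of tub in the frame of crate between -0.08 and 0.08 m and y of tub in the frame of crate between -0.122 and 0.122 m and z of tub in the frame of crate between -0.02 and 0.1 m and linear speed of tub above 0.6 m/s)).
It fails at once if the oil bottle is shifted by more than 30 mm or tipped (distance of oil_bottle from where it was at the start of the episode above 0.03 m or angle between oil_bottle's own z axis and vertical above 0.35 rad).
It fails at once if the roll of tape is shifted by more than 30 mm or tipped (distance of tape_roll from where it was at the start of the episode above 0.03 m or angle between tape_roll's own z axis and vertical above 0.35 rad).
It fails at once if the grease tin is shifted by more than 30 mm or tipped (distance of grease_tin from where it was at the start of the episode above 0.03 m or angle between grease_tin's own z axis and vertical above 0.35 rad).
It also fails if it takes over 72 s, if anything falls off the work surface, if the arm or the gripper's body presses on something with over 40 N, if the wrist force passes 120 N, or if a joint passes its speed limit or range.

## Working session

There is one attempt and no reset: what is moved stays moved. The work goes in short steps, Python scripts to look and compute and a tool call to move; the robot and the scene stay as the last step left them, time stands still between calls to the robot, and variables do not carry over. Pictures are saved under pics/ and viewed, at most 10 in all, crops included, and the job is handed in when it is done.

Besides the shell and the picture viewer there is one more tool, called after "Request:" in YAML: its name, and indented under it one key for each argument. carry_out: Moves the arm, as the interface text tells. Its arguments: {"type":"object","properties":{"deltas":{"type":"array"},"grip":{"type":"number"},"grip_force":{"type":"number"}},"required":["deltas"]}

```bash
ls; mkdir -p pics; cat > h.py <<'E'
import numpy as np, cv2
from plant import ctrl
from scipy.spatial.transform import Rotation as R
def cam(n):
    s=ctrl.get_state(); p,d=ctrl.read_camera(n); m=ctrl.camera_model(n)
    K=np.array(m["intrinsics"]);k1=m["k1"]
    if n=="wrist":
        T=np.eye(4);T[:3,:3]=R.from_quat(s["tcp_rot"]).as_matrix();T[:3,3]=s["eef_pos"]
        C=T@np.array(m["hand_eye"])
    else: C=np.linalg.inv(np.array(m["extrinsics"]))
    return p,d,K,k1,C
def cloud(d,K,k1,C):
    h,w=d.shape;v,u=np.mgrid[:h,:w].astype(float)
    pts=np.stack([u.ravel(),v.ravel()],1)[:,None]
    n=cv2.undistortPoints(pts,K,np.array([k1,0,0,0.]))[:,0]
    P=np.c_[n,np.ones(len(n))]*d.ravel()[:,None]
    W=P@C[:3,:3].T+C[:3,3]; W[d.ravel()<=0]=np.nan
    return W.reshape(h,w,3)
def save(p,f): cv2.imwrite(f,cv2.cvtColor(p,cv2.COLOR_RGB2BGR))
E
python3 - <<'E'
from h import *
s=ctrl.get_state();print(s["time"],s["eef_pos"],s["tcp_rot"])
a=[]
for n in("top","scene"):
    p,d,K,k1,C=cam(n);W=cloud(d,K,k1,C);np.savez(n+".npz",p=p,d=d,W=W)
    save(p,f"pics/{n}.png")
    print(n,C[:3,3],[np.round(W[v,u],3).tolist() for v in(60,210,360) for u in(80,280,480)])
    for q in ["carton_blue","carton_red","divider","case","tub","crate"]:
        for r in ctrl.find_in(n,q)[:3]:
            u,v=map(int,r["uv"]);print(q,round(r["score"],2),u,v,np.round(W[v,u],3))
E
```

```text
pics
0.0 [0.25614281 0.62381207 0.22996196] [ 1.93655981e-01  9.81068814e-01 -1.09262988e-03 -3.86392027e-04]
top [ 0.37270528 -0.07295921  1.2839849 ] [[1.455, 0.967, -0.748], [1.434, -0.109, -0.746], [1.42, -1.183, -0.735], [0.541, 0.558, 0.003], [0.533, -0.088, -0.001], [0.523, -0.736, 0.003], [0.07, 0.543, -0.004], [0.068, -0.081, 0.013], [0.053, -0.705, 0.001]]
carton_blue 0.9 166 252 [0.401 0.256 0.079]
carton_red 0.66 238 175 [0.632 0.039 0.082]
carton_red 0.31 268 170 [ 0.663 -0.051  0.005]
divider 0.79 141 192 [0.584 0.336 0.076]
divider 0.27 396 201 [ 0.545 -0.439  0.085]
case 0.81 357 191 [ 0.575 -0.319  0.096]
tub 0.81 440 195 [ 0.565 -0.584  0.061]
tub 0.77 397 242 [ 0.422 -0.445  0.054]
tub 0.72 393 202 [ 0.542 -0.43   0.083]
crate 0.78 269 171 [ 0.659 -0.054  0.009]
scene [ 1.32645041 -0.89732906  1.15897531] [[-0.869, -0.15, 0.216], [nan, nan, nan], [0.5, 1.264, 0.218], [-0.1, -0.578, 0.0], [0.428, -0.035, 0.001], [0.954, 0.518, -0.006], [-0.061, -0.854, -0.742], [0.879, -0.47, 0.031], [1.231, 0.482, -0.752]]
carton_blue 0.97 326 161 [0.406 0.237 0.073]
carton_blue 0.53 372 176 [0.596 0.284 0.081]
carton_red 0.93 336 219 [0.651 0.014 0.077]
divider 0.68 321 237 [ 0.629 -0.031  0.005]
divider 0.61 378 169 [0.581 0.344 0.074]
case 0.95 248 251 [ 0.564 -0.304  0.091]
tub 0.93 211 281 [ 0.572 -0.458  0.084]
tub 0.76 186 265 [ 0.449 -0.465  0.058]
tub 0.57 170 318 [ 0.579 -0.615  0.058]
crate 0.84 322 235 [ 0.628 -0.025  0.009]
```

View top.

```bash
python3 - <<'E'
import cv2
p=cv2.imread("pics/top.png")[120:300,80:480];cv2.imwrite("pics/topc.png",cv2.resize(p,None,fx=2,fy=2,interpolation=cv2.INTER_CUBIC))
E
```

```text
(no output)
```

View pics/topc.png

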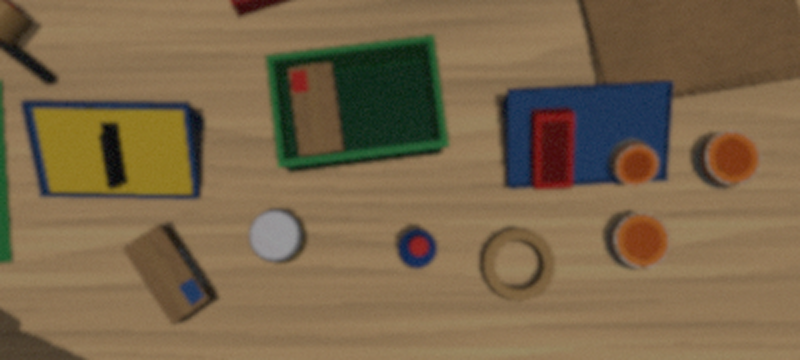

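View pics/scene.png

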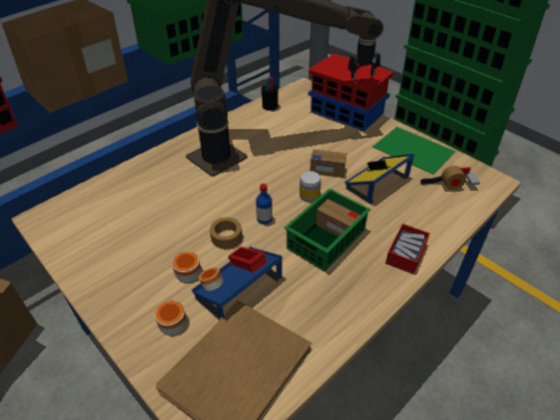

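Top crop, in full-image pixels: the blue carton is at (166,252), the crate at (259,171), the divider at (135,192) and the case at (357,191). Tub candidates are (398,201) on the shelf, and (440,195) and (397,242) on the bench, which are larger look-alikes. I choose the one on the shelf. The only other red-ish look-alike for the case is the open screw tray behind the crate.

```bash
cat >> h.py <<'E'
def rect(P):
    (c,s,a)=cv2.minAreaRect((P*1000).astype(np.float32))
    a=np.radians(a); 
    if s[0]<s[1]: s=s[::-1];a+=np.pi/2
    a=(a+np.pi/2)%np.pi-np.pi/2
    return np.round(np.array(c)/1000,4),np.round(s,1),round(a,3)
def hsv(p): return cv2.cvtColor(p,cv2.COLOR_RGB2HSV)
def near(W,c,r): return np.linalg.norm(W[...,:2]-np.array(c),axis=2)<r
def plane_frame(P):
    c=P.mean(0);n=np.linalg.svd(P-c,full_matrices=False)[2][2];n=n*np.sign(n[2])
    x=np.array([1,0,0.])-n*n[0];x/=np.linalg.norm(x);y=np.cross(n,x)
    return c,n,x,y
def slab(P):
    for _ in range(3):
        c,n,x,y=plane_frame(P);e=(P-c)@n;P=P[abs(e)<max(.004,1.0*e.std())]
    c,n,x,y=plane_frame(P);r=rect(np.c_[(P-c)@x,(P-c)@y])
    yaw=np.arctan2(-n[1],-n[0])
    return np.round(c+x*r[0][0]+y*r[0][1],4),np.round(n,3),r[1],r[2],len(P),round(float(np.arccos(n[2])),3)
E
python3 - <<'E'
from h import *
for n in("top","scene"):
    z=np.load(n+".npz");p,W=z["p"],z["W"];H=hsv(p);h,s,v=[H[...,i].astype(int) for i in range(3)]
    print(n)
    m=near(W,(.40,.25),.12)&(W[...,2]>.066)&(W[...,2]<.09);print("carton",m.sum(),rect(W[m][:,:2]),np.median(W[m][:,2]))
    m=near(W,(.63,-.0),.2)&(W[...,2]>.094)&(W[...,2]<.115)&(h>45)&(h<85)&(s>80);print("crate",m.sum(),rect(W[m][:,:2]))
    m=near(W,(.63,.03),.09)&(W[...,2]>.07)&(W[...,2]<.09)&(h<25);print("red",m.sum(),rect(W[m][:,:2]))
    m=near(W,(.58,.33),.16)&(h>20)&(h<35)&(s>120);print("div",m.sum(),slab(W[m]))
    m=near(W,(.58,-.31),.10)&((h<8)|(h>170))&(s>120)&(W[...,2]>.05);print("case",m.sum(),slab(W[m]))
    m=near(W,(.545,-.43),.06)&(h<20)&(s>140)&(W[...,2]>.05);print("tub",m.sum(),slab(W[m]))
    m=near(W,(.58,-.38),.17)&(h>95)&(h<125)&(s>120);print("shelf",m.sum(),slab(W[m]))
    for nm,c in(("tin",(.41,.08)),("bottle",(.41,-.12)),("tape",(.38,-.27))):
        m=near(W,c,.08)&(W[...,2]>.03);print(nm,np.round(np.median(W[m],axis=0),3))
E
```

```text
top
carton 1056 (array([0.4172, 0.2252]), array([170.5, 139.1]), np.float64(-0.958)) 0.07604811011828971
crate 937 (array([ 0.6416, -0.0226]), array([255. , 173.6]), np.float64(-1.458))
red 964 (array([0.6357, 0.0407]), array([139.4,  66.1]), np.float64(0.13))
div 2840 (array([0.5744, 0.3515, 0.0675]), array([-0.565,  0.018,  0.825]), array([226.7, 145.4]), np.float64(1.55), 2581, 0.601)
case 798 (array([ 0.563 , -0.3171,  0.0913]), array([-0.431, -0.   ,  0.902]), array([119.2,  60.6]), np.float64(0.056), 637, 0.446)
tub 284 (array([ 0.5398, -0.4445,  0.083 ]), array([-0.43 , -0.036,  0.902]), array([58.3, 56.7]), np.float64(-1.013), 267, 0.446)
shelf 2369 (array([ 0.5922, -0.378 ,  0.0621]), array([-0.433, -0.018,  0.901]), array([247.1, 149.7]), np.float64(-1.529), 2062, 0.448)
tin [0.44  0.098 0.089]
bottle [ 0.418 -0.11   0.112]
tape [ 0.395 -0.269  0.048]
scene
carton 393 (array([0.4166, 0.2372]), array([164.1, 135.1]), np.float64(-0.851)) 0.07551478224911112
crate 770 (array([ 0.6455, -0.0216]), array([263.6, 174.3]), np.float64(-1.454))
red 571 (array([0.6315, 0.0408]), array([141.8,  75.5]), np.float64(0.076))
div 432 (array([0.5755, 0.3592, 0.0667]), array([-0.567,  0.016,  0.823]), array([235.2, 142.2]), np.float64(1.476), 405, 0.603)
case 625 (array([ 0.5709, -0.3207,  0.0921]), array([-0.324, -0.246,  0.914]), array([120.5,  61.2]), np.float64(0.143), 232, 0.419)
tub 239 (array([ 0.5464, -0.447 ,  0.0848]), array([-0.353, -0.046,  0.934]), array([67. , 58.4]), np.float64(-0.31), 156, 0.364)
shelf 1539 (array([ 0.5966, -0.3792,  0.0643]), array([-0.441, -0.02 ,  0.897]), array([253.7, 165.3]), np.float64(-1.533), 1108, 0.457)
tin [0.458 0.084 0.083]
bottle [ 0.437 -0.121  0.096]
tape [ 0.406 -0.269  0.048]
```

```bash
cat >> h.py <<'E'
def tool(n,a):
    z=-np.array(n,float);z/=np.linalg.norm(z);x=-np.array([np.cos(a),np.sin(a),0]);x-=z*(x@z);x/=np.linalg.norm(x)
    return np.c_[x,np.cross(z,x),z]
def go(pos,Rt,R0=None,p0=None):
    s=ctrl.get_state()
    if R0 is None:R0=R.from_quat(s["tcp_rot"]).as_matrix();p0=np.array(s["eef_pos"])
    d=R0.T@(np.array(pos)-p0);r=R.from_matrix(R0.T@Rt).as_rotvec()
    print("delta",np.round(d,4),np.round(r,3),"rows",round(max(np.linalg.norm(d)/.0625,np.linalg.norm(r)/.187),1),"t",round(s["time"],2))
E
python3 - <<'E'
from h import *
print(np.round(ctrl.camera_model("wrist")["hand_eye"],3))
z=np.load("top.npz");W=z["W"]
m=near(W,(.40,.25),.09)&(W[...,2]>.068)&(W[...,2]<.085);print("carton",m.sum(),rect(W[m][:,:2]))
go((.41,.25,.27),tool([0,0,1],.55))
E
```

```text
[[ 0.    -0.949 -0.316  0.082]
 [ 1.    -0.     0.001 -0.001]
 [-0.001 -0.316  0.949 -0.142]
 [ 0.     0.     0.     1.   ]]
carton 1042 (array([0.3877, 0.2671]), array([139.1,  68.2]), np.float64(0.595))
delta [-0.2843 -0.288  -0.0387] [ 0.    0.   -0.94] rows 6.5 t 0.7
```

Request:
carry_out:
  deltas: [-0.258, -0.28, 0.01, 0, 0, -0.93, -0.258, -0.28, 0.01, 0, 0, -0.93, -0.258, -0.28, 0.01, 0, 0, -0.93, -0.258, -0.28, 0.01, 0, 0, -0.93, -0.258, -0.28, 0.01, 0, 0, -0.93]
  grip: 100
  grip_force: 60

```text
time: 1.32
eef_pos: [0.3611, 0.3433, 0.224]
tcp_rot: [-0.252, 0.968, 0.0, 0.001]
contact_force: [1.0, -0.5, 0.5]
opening: 1.002
finger_force: 0.0
```

```bash
python3 - <<'E'
from h import *
go((.388,.267,.22),tool([0,0,1],.595))
E
```

```text
delta [ 0.0137 -0.0797  0.004 ] [-0.     0.001 -0.085] rows 1.3 t 1.32
```

Request:
carry_out:
  deltas: [0.0137, -0.0797, 0.004, 0, 0, -0.085, 0.0137, -0.0797, 0.004, 0, 0, -0.085, 0.0137, -0.0797, 0.004, 0, 0, -0.085]

```text
time: 1.7
eef_pos: [0.3876, 0.2676, 0.2199]
tcp_rot: [-0.289, 0.957, 0.0, 0.0]
contact_force: [0.7, -0.1, -0.6]
opening: 1.001
finger_force: 0.0
```

```bash
python3 - <<'E'
from h import *
p,d,K,k1,C=cam("wrist");W=cloud(d,K,k1,C);save(p,"pics/w1.png")
print([(round(q["score"],2),q["uv"]) for q in ctrl.find_in("wrist","carton_blue")])
m=near(W,(.388,.267),.1)&(W[...,2]>.066)&(W[...,2]<.086);print("carton",m.sum(),rect(W[m][:,:2]),np.median(W[m][:,2]))
c,_,a=rect(W[m][:,:2])
go((c[0],c[1],.04),tool([0,0,1],a))
E
```

```text
[(0.97, [280.3, 195.1])]
carton 9182 (array([0.3883, 0.2688]), array([138.7,  66.3]), np.float64(0.597)) 0.07565974569415787
delta [-0.0008 -0.0009  0.1799] [ 0.     0.001 -0.008] rows 2.9 t 1.8
```

View pics/w1.png

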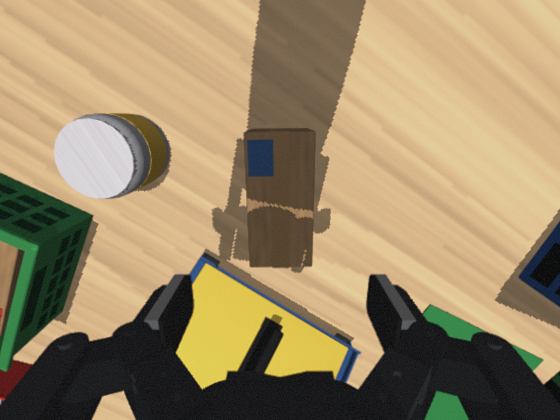

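Close crop check: the carton with the blue label is at (280,197), with the tin at (95,155) clear of it. I'm descending to grasp.

Request:
carry_out:
  deltas: [-0.001, -0.001, 0.06, 0, 0, 0, -0.001, -0.001, 0.12, 0, 0, 0, -0.001, -0.001, 0.165, 0, 0, 0, -0.001, -0.001, 0.185, 0, 0, 0, -0.001, -0.001, 0.185, 0, 0, 0]

```text
time: 2.42
eef_pos: [0.3866, 0.2689, 0.0329]
tcp_rot: [-0.291, 0.957, -0.0, -0.002]
contact_force: [0.4, -0.4, 1.1]
opening: 0.998
finger_force: 0.0
```

Request:
carry_out:
  deltas: [0, 0, 0, 0, 0, 0, 0, 0, 0, 0, 0, 0, 0, 0, 0, 0, 0, 0, 0, 0, 0, 0, 0, 0]
  grip: 0
  grip_force: 70

```text
time: 2.92
eef_pos: [0.3898, 0.2693, 0.0364]
tcp_rot: [-0.29, 0.957, 0.0, 0.002]
contact_force: [-0.4, 2.0, 6.4]
opening: 0.769
finger_force: 80.5
```

Request:
carry_out:
  deltas: [0, 0, -0.02, 0, 0, 0, 0, 0, -0.07, 0, 0, 0, 0, 0, -0.13, 0, 0, 0, 0, 0, -0.17, 0, 0, 0, 0, 0, -0.17, 0, 0, 0]

```text
time: 3.55
eef_pos: [0.3899, 0.2688, 0.2073]
tcp_rot: [-0.29, 0.957, 0.0, 0.003]
contact_force: [-0.3, -0.3, -4.9]
opening: 0.763
finger_force: 80.5
```

```bash
python3 - <<'E'
from h import *
# crate frame: refine w/ combined estimate
cr=np.array([.643,-.022]);a=.113
y=np.array([-np.sin(a),np.cos(a)])
p=cr-y*.052
print(p);go((p[0],p[1],.21),tool([0,0,1],a))
E
```

```text
[ 0.6488635  -0.07366836]
delta [-0.0253 -0.4286 -0.0019] [0.    0.007 0.476] rows 6.9 t 3.55
```

Request:
carry_out:
  deltas: [-0.0253, -0.4286, -0.04, 0, 0, 0.476, -0.0253, -0.4286, -0.04, 0, 0, 0.476, -0.0253, -0.4286, -0.04, 0, 0, 0.476, -0.0253, -0.4286, -0.04, 0, 0, 0.476, -0.0253, -0.4286, -0.04, 0, 0, 0.476]

```text
time: 4.18
eef_pos: [0.5751, 0.0186, 0.2287]
tcp_rot: [-0.056, 0.998, 0.001, -0.004]
contact_force: [1.1, 1.2, -4.1]
opening: 0.763
finger_force: 80.8
```

```bash
python3 - <<'E'
from h import *
go((.649,-.074,.25),tool([0,0,1],.113))
E
```

```text
delta [-0.0629 -0.1002 -0.022 ] [ 0.002 -0.007 -0.001] rows 1.9 t 4.17
```

Request:
carry_out:
  deltas: [-0.063, -0.1, -0.02, 0, 0, 0, -0.063, -0.1, -0.02, 0, 0, 0, -0.063, -0.1, -0.02, 0, 0, 0, -0.063, -0.1, -0.02, 0, 0, 0]

```text
time: 4.68
eef_pos: [0.6482, -0.0716, 0.2489]
tcp_rot: [-0.056, 0.998, 0.001, -0.004]
contact_force: [-0.6, 0.7, -5.4]
opening: 0.764
finger_force: 81.2
```

```bash
python3 - <<'E'
from h import *
p,d,K,k1,C=cam("wrist");W=cloud(d,K,k1,C);save(p,"pics/w2.png")
H=hsv(p);h,s,v=[H[...,i].astype(int) for i in range(3)]
m=near(W,(.643,-.022),.2)&(W[...,2]>.096)&(W[...,2]<.113)&(h>45)&(h<85)&(s>80);print("crate",m.sum(),rect(W[m][:,:2]))
m=near(W,(.635,.04),.1)&(W[...,2]>.07)&(W[...,2]<.09)&(h<25);print("red",m.sum(),rect(W[m][:,:2]),np.median(W[m][:,2]))
m=(W[...,2]>.14)&(W[...,2]<.26)&near(W,(.649,-.074),.1)&(h<25);P=W[m];print("held",m.sum(),rect(P[:,:2]),np.nanpercentile(P[:,2],[2,50,98]))
s=ctrl.get_state();print(s["eef_pos"])
E
```

```text
crate 6515 (array([ 0.6423, -0.0214]), array([257.5, 172.8]), np.float64(-1.46))
red 6149 (array([0.6357, 0.0439]), array([139.3,  66.4]), np.float64(0.149)) 0.08071876027435065
held 892 (array([ 0.5778, -0.0791]), array([63.8,  0.7]), np.float64(-1.457)) [0.21594133 0.24185168 0.25917159]
[ 0.64825806 -0.07102738  0.24971887]
```

View pics/w2.png

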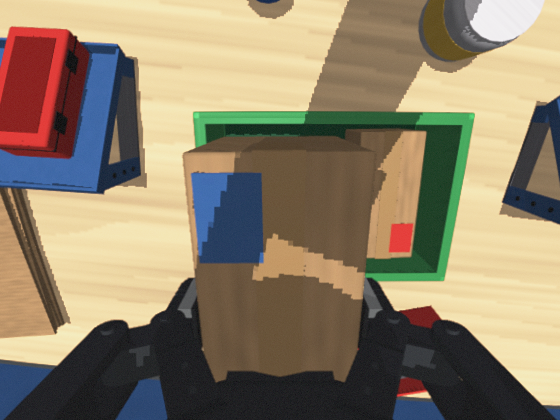

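The picture shows the held carton upright at (280,260), the crate rim from (195,115) to (470,280) and the red carton at (390,190). There is free room to the left for the blue one.

```bash
python3 - <<'E'
from h import *
go((.649,-.069,.055),tool([0,0,1],.111))
E
```

```text
delta [-0.0021  0.0014  0.1947] [ 0.003 -0.006  0.002] rows 3.1 t 4.72
```

Request:
carry_out:
  deltas: [-0.002, 0.0015, 0, 0.003, -0.006, 0, -0.002, 0.0015, 0.05, 0.003, -0.006, 0, -0.002, 0.0015, 0.1, 0.003, -0.006, 0, -0.002, 0.0015, 0.14, 0.003, -0.006, 0, -0.002, 0.0015, 0.17, 0.003, -0.006, 0]

```text
time: 5.35
eef_pos: [0.6504, -0.0686, 0.0813]
tcp_rot: [-0.057, 0.998, -0.001, 0.002]
contact_force: [-1.0, -0.2, -4.4]
opening: 0.761
finger_force: 81.2
```

Request:
carry_out:
  deltas: [0, 0, 0.012, 0, 0, 0, 0, 0, 0.024, 0, 0, 0, 0, 0, 0.03, 0, 0, 0, 0, 0, 0.033, 0, 0, 0, 0, 0, 0.033, 0, 0, 0]

```text
time: 5.98
eef_pos: [0.6525, -0.0706, 0.0513]
tcp_rot: [-0.056, 0.998, -0.001, 0.004]
contact_force: [0.4, -0.7, -4.1]
opening: 0.764
finger_force: 81.0
```

Request:
carry_out:
  deltas: [0.002, 0.001, 0.003, 0, -0.003, 0, 0.002, 0.001, 0.006, 0, -0.003, 0, 0.002, 0.001, 0.008, 0, -0.003, 0, 0.002, 0.001, 0.01, 0, -0.003, 0]

```text
time: 6.48
eef_pos: [0.6503, -0.0697, 0.0415]
tcp_rot: [-0.056, 0.998, -0.001, 0.004]
contact_force: [-2.3, 1.2, 5.8]
opening: 0.764
finger_force: 82.3
```

Request:
carry_out:
  deltas: [0, 0, 0, 0, 0, 0, 0, 0, 0, 0, 0, 0, 0, 0, 0, 0, 0, 0]
  grip: 95

```text
time: 6.85
eef_pos: [0.6496, -0.0668, 0.0406]
tcp_rot: [-0.056, 0.998, 0.001, 0.004]
contact_force: [-1.9, 7.3, 0.1]
opening: 0.952
finger_force: 0.0
```

Request:
carry_out:
  deltas: [0, 0, -0.02, 0, 0, 0, 0, 0, -0.06, 0, 0, 0, 0, 0, -0.12, 0, 0, 0, 0, 0, -0.18, 0, 0, 0, 0, 0, -0.22, 0, 0, 0]

```text
time: 7.48
eef_pos: [0.6498, -0.0702, 0.2678]
tcp_rot: [-0.056, 0.998, -0.003, 0.009]
contact_force: [-0.0, -0.2, 0.7]
opening: 0.951
finger_force: 0.0
```

```bash
python3 - <<'E'
from h import *
p,d,K,k1,C=cam("wrist");W=cloud(d,K,k1,C);save(p,"pics/w3.png")
H=hsv(p);h,s,v=[H[...,i].astype(int) for i in range(3)]
m=near(W,(.642,-.021),.2)&(W[...,2]>.096)&(W[...,2]<.113)&(h>45)&(h<85)&(s>80);r=rect(W[m][:,:2]);print("crate",r)
y=W@np.array([-np.sin(.111),np.cos(.111),0]);y0=np.array([-np.sin(.111),np.cos(.111)])@r[0]
for k,sg in(("red",1),("blue",-1)):
  m=near(W,(.642,-.021),.15)&(W[...,2]>.07)&(W[...,2]<.09)&(h<25)&(((y-y0)-.005)*sg>0);print(k,m.sum(),rect(W[m][:,:2]),slab(W[m]))
# divider target from first estimate
n=np.array([-.565,.018,.825]);c=np.array([.5747,.3525,.0675])
xd=np.array([1,.02,0]);
q=c+n*.22
go(q,tool(n,-.03))
E
```

```text
crate (array([ 0.6427, -0.0217]), array([258. , 173.5]), np.float64(-1.459))
red 7446 (array([0.636 , 0.0426]), array([139.8,  66.4]), np.float64(0.128)) (array([0.636 , 0.0426, 0.0807]), array([-0.004, -0.007,  1.   ]), array([139.8,  66.3]), np.float64(0.127), 7252, 0.008)
blue 6500 (array([ 0.6491, -0.0697]), array([139.4,  66.2]), np.float64(0.118)) (array([ 0.6493, -0.0698,  0.0806]), array([-0.002, -0.   ,  1.   ]), array([138.9,  66.2]), np.float64(0.117), 6498, 0.002)
delta [0.1528 0.4473 0.0163] [ 0.036 -0.572  0.14 ] rows 7.6 t 7.53
```

Request:
carry_out:
  deltas: [0.153, 0.447, 0.016, 0.036, -0.572, 0.14, 0.153, 0.447, 0.016, 0.036, -0.572, 0.14, 0.153, 0.447, 0.016, 0.036, -0.572, 0.14, 0.153, 0.447, 0.016, 0.036, -0.572, 0.14, 0.153, 0.447, 0.016, 0.036, -0.572, 0.14]
  grip: 100

```text
time: 8.15
eef_pos: [0.5132, 0.2141, 0.2501]
tcp_rot: [0.015, 0.957, -0.002, 0.289]
contact_force: [1.7, -0.2, 0.5]
opening: 1.0
finger_force: 0.0
```

```bash
python3 - <<'E'
from h import *
n=np.array([-.565,.018,.825]);c=np.array([.5747,.3525,.0675])
go(c+n*.17,tool(n,-.03))
E
```

```text
delta [0.0561 0.1402 0.0143] [ 0.005 -0.014 -0.003] rows 2.4 t 8.15
```

Request:
carry_out:
  deltas: [0.056, 0.14, 0.014, 0.005, -0.014, 0, 0.056, 0.14, 0.014, 0.005, -0.014, 0, 0.056, 0.14, 0.014, 0.005, -0.014, 0, 0.056, 0.14, 0.014, 0.005, -0.014, 0]

```text
time: 8.65
eef_pos: [0.4792, 0.356, 0.2071]
tcp_rot: [0.014, 0.956, -0.004, 0.294]
contact_force: [0.6, -0.3, -0.2]
opening: 0.998
finger_force: 0.0
```

```bash
python3 - <<'E'
from h import *
p,d,K,k1,C=cam("wrist");W=cloud(d,K,k1,C);save(p,"pics/w4.png")
H=hsv(p);h,s,v=[H[...,i].astype(int) for i in range(3)]
n=np.array([-.565,.018,.825]);c=np.array([.5747,.3525,.0675])
m=near(W,c[:2],.16)&(h>20)&(h<35)&(s>120)&np.isfinite(W[...,2]);r=slab(W[m]);print("plate",r)
c2,n2=r[0],r[1]; e=(W-c2)@n2
m=near(W,c[:2],.09)&(e>.026)&(e<.042)&(v<70);P=W[m]
print(m.sum(),np.median(e[m]));q=slab(P);print("rib",q)
cc=q[0]-n2*((q[0]-c2)@n2)
a=r[3]-np.pi/2; print(a, q[3])
go(cc+n2*.008,tool(n2,q[3]))
go(cc+n2*.008,tool(n2,a))
E
```

```text
plate (array([0.5735, 0.353 , 0.0668]), array([-0.566,  0.015,  0.824]), array([225., 141.]), np.float64(1.536), 25203, 0.602)
1292 0.03368268788374431
rib (array([0.5533, 0.3532, 0.0937]), array([-0.568,  0.011,  0.823]), array([86.7, 13.5]), np.float64(-0.025), 1284, 0.604)
-0.034796326794896526 -0.025
delta [0.0031 0.0007 0.161 ] [-0.003 -0.004 -0.005] rows 2.6 t 8.7
delta [0.0031 0.0007 0.161 ] [-0.003 -0.004  0.007] rows 2.6 t 8.7
```

View pics/w4.png

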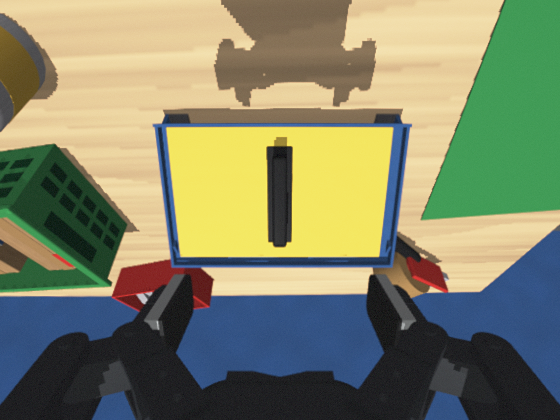

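The rib is at (280,195), centred on the plate between the fingers. Next I grasp it along the tilted normal.

Request:
carry_out:
  deltas: [0.003, 0.0007, 0.05, -0.003, -0.004, 0, 0.003, 0.0007, 0.1, -0.003, -0.004, 0, 0.003, 0.0007, 0.14, -0.003, -0.004, 0, 0.003, 0.0007, 0.162, -0.003, -0.004, 0, 0.003, 0.0007, 0.162, -0.003, -0.004, 0]

```text
time: 9.32
eef_pos: [0.569, 0.3497, 0.0699]
tcp_rot: [0.016, 0.955, -0.005, 0.295]
contact_force: [-0.6, 0.4, 0.2]
opening: 0.995
finger_force: 0.0
```

Request:
carry_out:
  deltas: [0, 0, 0, 0, 0, 0, 0, 0, 0, 0, 0, 0, 0, 0, 0, 0, 0, 0, 0, 0, 0, 0, 0, 0, 0, 0, 0, 0, 0, 0]
  grip: 0
  grip_force: 80

```text
time: 9.95
eef_pos: [0.5678, 0.3524, 0.0715]
tcp_rot: [0.015, 0.955, -0.004, 0.296]
contact_force: [-5.6, -0.9, 4.9]
opening: 0.149
finger_force: 79.6
```

Request:
carry_out:
  deltas: [0, 0, 0, 0, 0, 0, 0, 0, 0, 0, 0, 0]

```text
time: 10.2
eef_pos: [0.5678, 0.3524, 0.0714]
tcp_rot: [0.015, 0.955, -0.004, 0.296]
contact_force: [-5.6, -1.2, 6.4]
opening: 0.147
finger_force: 79.6
```

Request:
carry_out:
  deltas: [0, 0, -0.02, 0, 0, 0, 0, 0, -0.06, 0, 0, 0, 0, 0, -0.12, 0, 0, 0, 0, 0, -0.16, 0, 0, 0, 0, 0, -0.17, 0, 0, 0]

```text
time: 10.82
eef_pos: [0.4714, 0.3554, 0.213]
tcp_rot: [0.015, 0.955, -0.003, 0.297]
contact_force: [1.0, -0.2, -1.8]
opening: 0.153
finger_force: 79.2
```

```bash
python3 - <<'E'
from h import *
go((.6425,-.0215,.24),tool([0,0,1],.111))
E
```

```text
delta [-0.1662 -0.3715  0.0798] [-0.039  0.602 -0.138] rows 6.6 t 10.82
```

Request:
carry_out:
  deltas: [-0.03, -0.06, 0.0, -0.007, 0.1, -0.02, -0.06, -0.11, 0.02, -0.014, 0.22, -0.05, -0.09, -0.16, 0.035, -0.021, 0.34, -0.08, -0.11, -0.21, 0.047, -0.03, 0.46, -0.11, -0.13, -0.26, 0.06, -0.039, 0.602, -0.138]

```text
time: 11.45
eef_pos: [0.6029, 0.0936, 0.2326]
tcp_rot: [-0.055, 0.998, -0.001, -0.004]
contact_force: [1.2, 1.1, -2.3]
opening: 0.152
finger_force: 79.0
```

```bash
python3 - <<'E'
from h import *
go((.6425,-.0215,.22),tool([0,0,1],.111))
E
```

```text
delta [-0.0268 -0.1188  0.0124] [-0.001 -0.009 -0.001] rows 2.0 t 11.45
```

Request:
carry_out:
  deltas: [-0.01, -0.05, 0.004, 0, -0.004, 0, -0.02, -0.09, 0.01, 0, -0.009, 0, -0.027, -0.119, 0.012, 0, -0.009, 0, -0.027, -0.119, 0.012, 0, -0.009, 0]

```text
time: 11.95
eef_pos: [0.6421, -0.0219, 0.2189]
tcp_rot: [-0.053, 0.999, -0.001, 0.001]
contact_force: [0.0, 1.0, -2.6]
opening: 0.146
finger_force: 78.9
```

```bash
cat > dv.py <<'E'
from h import *
p,d,K,k1,C=cam("wrist");W=cloud(d,K,k1,C);save(p,"pics/w5.png")
st=ctrl.get_state();print(st["eef_pos"])
H=hsv(p);h,s,v=[H[...,i].astype(int) for i in range(3)]
m=(h>20)&(h<35)&(s>120)&(W[...,2]>.12)&near(W,(.6425,-.02),.16);r=slab(W[m]);print("plate",r)
x,y,_=(r[0]-st["eef_pos"]);print("offset",x,y)
m=near(W,(.642,-.021),.2)&(W[...,2]>.096)&(W[...,2]<.113)&(h>45)&(h<85)&(s>80);print("crate",m.sum(),rect(W[m][:,:2]))
E
python3 dv.py
```

```text
[ 0.64184809 -0.02027636  0.21947718]
plate (array([ 0.6439, -0.0216,  0.211 ]), array([-0.002,  0.001,  1.   ]), array([227.5, 141.8]), np.float64(-1.463), 67307, 0.002)
offset 0.0020519142413698566 -0.0013236377425233196
crate 4849 (array([ 0.5695, -0.0297]), array([256.4,  25.9]), np.float64(-1.461))
```

View pics/w5.png

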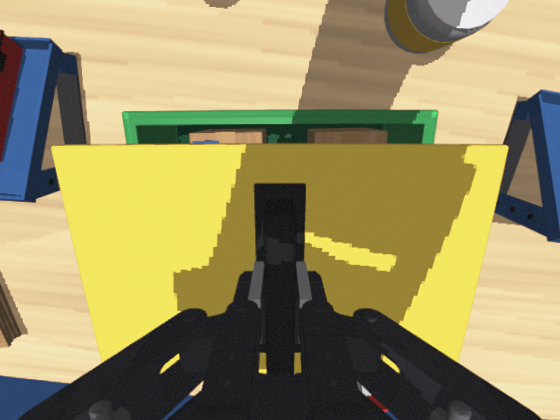

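The yellow plate is level at (280,250), over the crate rim at (280,118). I'm setting it down slowly.

Request:
carry_out:
  deltas: [0.0013, 0, 0.02, 0, 0, 0.003, 0.0013, 0, 0.04, 0, 0, 0.003, 0.0013, 0, 0.06, 0, 0, 0.003, 0.0013, 0, 0.075, 0, 0, 0.003, 0.0013, 0, 0.085, 0, 0, 0.003]

```text
time: 12.62
eef_pos: [0.6411, -0.019, 0.1357]
tcp_rot: [-0.054, 0.999, -0.0, 0.002]
contact_force: [0.6, 0.5, -2.0]
opening: 0.149
finger_force: 79.0
```

```bash
sed -i 's/>.12)/>.1)/;s/w5/w6/' dv.py; python3 dv.py
```

```text
[ 0.64058385 -0.01902849  0.13460683]
plate (array([ 0.6428, -0.0189,  0.1278]), array([-0.005,  0.001,  1.   ]), array([227.3, 141.8]), np.float64(-1.461), 67407, 0.005)
offset 0.0022161504457235415 0.00012848581066969914
crate 9919 (array([ 0.5656, -0.0305]), array([256.4,  18.5]), np.float64(-1.459))
```

Request:
carry_out:
  deltas: [0, -0.0027, 0.0, 0, 0, 0, 0, -0.0027, 0.008, 0, 0, 0, 0, -0.0027, 0.016, 0, 0, 0, 0, -0.0027, 0.023, 0, 0, 0, 0, -0.0027, 0.028, 0, 0, 0]

```text
time: 13.3
eef_pos: [0.6418, -0.0219, 0.1085]
tcp_rot: [-0.054, 0.999, -0.001, 0.003]
contact_force: [0.2, 0.6, -2.0]
opening: 0.147
finger_force: 79.0
```

Request:
carry_out:
  deltas: [0, 0, 0.004, 0, 0, 0, 0, 0, 0.008, 0, 0, 0, 0, 0, 0.011, 0, 0, 0, 0, 0, 0.013, 0, 0, 0, 0, 0, 0.013, 0, 0, 0]

```text
time: 13.92
eef_pos: [0.6421, -0.022, 0.0961]
tcp_rot: [-0.054, 0.999, -0.001, 0.003]
contact_force: [0.1, -0.3, -2.0]
opening: 0.149
finger_force: 79.0
```

Request:
carry_out:
  deltas: [0, 0, 0.001, 0, 0, 0, 0, 0, 0.002, 0, 0, 0, 0, 0, 0.003, 0, 0, 0]

```text
time: 14.3
eef_pos: [0.6425, -0.0221, 0.0943]
tcp_rot: [-0.054, 0.999, -0.001, 0.003]
contact_force: [-1.1, -0.5, 5.8]
opening: 0.15
finger_force: 79.9
```

Request:
carry_out:
  deltas: [0, 0, 0, 0, 0, 0, 0, 0, 0, 0, 0, 0, 0, 0, 0, 0, 0, 0]
  grip: 50

```text
time: 14.68
eef_pos: [0.6423, -0.0221, 0.0933]
tcp_rot: [-0.054, 0.999, -0.001, 0.003]
contact_force: [-0.6, 0.0, -0.3]
opening: 0.502
finger_force: 0.0
```

Request:
carry_out:
  deltas: [0, 0, -0.02, 0, 0, 0, 0, 0, -0.06, 0, 0, 0, 0, 0, -0.12, 0, 0, 0, 0, 0, -0.15, 0, 0, 0, 0, 0, -0.15, 0, 0, 0]

```text
time: 15.3
eef_pos: [0.6434, -0.0222, 0.2494]
tcp_rot: [-0.054, 0.999, -0.002, 0.008]
contact_force: [0.2, -0.3, 0.1]
opening: 0.501
finger_force: 0.0
```

```bash
python3 dv.py; python3 - <<'E'
from h import *
n=np.array([-.433,-.018,.901]);c=np.array([.563,-.34,.0913])
go(c+n*.15,tool(n,.045))
E
```

```text
[ 0.64204203 -0.02199759  0.24610987]
plate (array([ 0.6858, -0.0175,  0.1196]), array([-0.138, -0.04 ,  0.99 ]), array([13.4,  6.4]), np.float64(1.529), 32, 0.145)
offset 0.043757974379917575 0.004497586723730854
crate 9286 (array([ 0.6423, -0.0217]), array([256.4, 172.8]), np.float64(-1.458))
delta [ 0.1778 -0.3033  0.0187] [ 0.013 -0.438  0.062] rows 5.6 t 15.35
```

Request:
carry_out:
  deltas: [0.178, -0.303, 0.018, 0.013, -0.438, 0.062, 0.178, -0.303, 0.018, 0.013, -0.438, 0.062, 0.178, -0.303, 0.018, 0.013, -0.438, 0.062, 0.178, -0.303, 0.018, 0.013, -0.438, 0.062, 0.178, -0.303, 0.018, 0.013, -0.438, 0.062]
  grip: 100

```text
time: 15.98
eef_pos: [0.5109, -0.3071, 0.2247]
tcp_rot: [-0.021, 0.975, 0.006, 0.219]
contact_force: [1.4, 0.0, -0.7]
opening: 1.0
finger_force: 0.0
```

Request:
carry_out:
  deltas: [0, -0.03, 0, 0, 0, 0, 0, -0.03, 0, 0, 0, 0]

```text
time: 16.23
eef_pos: [0.5131, -0.3378, 0.2247]
tcp_rot: [-0.02, 0.975, 0.006, 0.219]
contact_force: [-0.5, -0.6, -1.2]
opening: 1.004
finger_force: 0.0
```

```bash
cat > sh.py <<'E'
from h import *
p,d,K,k1,C=cam("wrist");W=cloud(d,K,k1,C);save(p,"pics/w7.png")
H=hsv(p);h,s,v=[H[...,i].astype(int) for i in range(3)]
m=near(W,(.59,-.378),.16)&(h>95)&(h<125)&(s>120)&(W[...,2]>.02);sl=slab(W[m]);print("slope",sl)
e=(W-sl[0])@sl[1]
m=near(W,(.563,-.317),.1)&((h<5)|(h>172))&(s>120)&(e>.03)&(e<.05);r=slab(W[m]);print("case",m.sum(),np.median(e[m]),r)
m=near(W,(.54,-.4445),.07)&(h<20)&(s>140)&(e>.035)&(e<.06);t=slab(W[m]);print("tub",m.sum(),np.median(e[m]),t)
go(r[0]-r[1]*.028,tool(r[1],r[3]))
print("opp up"); go(t[0]+sl[1]*.1,tool(sl[1],r[3]))
E
python3 sh.py
```

```text
slope (array([ 0.5931, -0.3779,  0.0621]), array([-0.437, -0.018,  0.899]), array([245.9, 154.2]), np.float64(-1.529), 17900, 0.453)
case 7363 0.03825026767960228 (array([ 0.5608, -0.3182,  0.0901]), array([-0.438, -0.015,  0.899]), array([118.2,  59.3]), np.float64(0.043), 7358, 0.453)
tub 3306 0.042731225148892216 (array([ 0.5398, -0.4443,  0.0824]), array([-0.44 , -0.019,  0.898]), array([61.4, 59.1]), np.float64(-1.22), 3253, 0.456)
delta [0.0138 0.0155 0.1703] [ 0.006 -0.012 -0.003] rows 2.7 t 16.27
opp up
delta [ 0.0423 -0.1091  0.0377] [ 0.003 -0.011 -0.001] rows 2.0 t 16.27
```

View pics/w7.png

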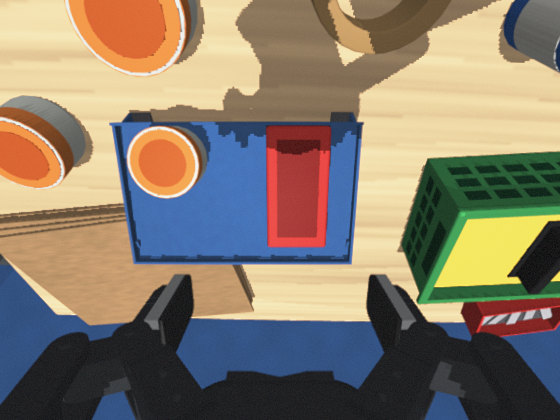

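The case is at (298,187) and the true tub at (165,162) on the shelf. Its 42 mm height matches, so the two larger tubs at left and top are the look-alikes. Case first.

Request:
carry_out:
  deltas: [0.0138, 0.0155, 0.05, 0.006, -0.012, -0.003, 0.0138, 0.0155, 0.1, 0.006, -0.012, -0.003, 0.0138, 0.0155, 0.14, 0.006, -0.012, -0.003, 0.0138, 0.0155, 0.168, 0.006, -0.012, -0.003, 0.0138, 0.0155, 0.168, 0.006, -0.012, -0.003]
  grip: 90

```text
time: 16.9
eef_pos: [0.5724, -0.3145, 0.0656]
tcp_rot: [-0.024, 0.974, 0.005, 0.224]
contact_force: [0.2, 1.0, 1.9]
opening: 0.897
finger_force: 0.0
```

Request:
carry_out:
  deltas: [0, 0, 0, 0, 0, 0, 0, 0, 0, 0, 0, 0, 0, 0, 0, 0, 0, 0, 0, 0, 0, 0, 0, 0]
  grip: 0
  grip_force: 60

```text
time: 17.4
eef_pos: [0.5734, -0.3185, 0.0704]
tcp_rot: [-0.023, 0.974, 0.001, 0.227]
contact_force: [-4.7, 1.2, 5.1]
opening: 0.685
finger_force: 67.5
```

Request:
carry_out:
  deltas: [0, 0, -0.02, 0, 0, 0, 0, 0, -0.06, 0, 0, 0, 0, 0, -0.12, 0, 0, 0, 0, 0, -0.16, 0, 0, 0, 0, 0, -0.17, 0, 0, 0]

```text
time: 18.02
eef_pos: [0.4986, -0.3218, 0.2251]
tcp_rot: [-0.022, 0.973, -0.001, 0.228]
contact_force: [0.2, -0.6, -2.2]
opening: 0.689
finger_force: 67.0
```

```bash
python3 - <<'E'
from h import *
a=.111;c=np.array([.6425,-.0218]);y=np.array([-np.sin(a),np.cos(a)])
p=c-y*.061
print(p);go((p[0],p[1],.24),tool([0,0,1],a))
E
```

```text
[ 0.6492571 -0.0824246]
delta [-0.1521  0.2324  0.0555] [-0.027  0.459 -0.064] rows 4.5 t 18.02
```

Request:
carry_out:
  deltas: [-0.03, 0.06, 0.0, -0.006, 0.12, -0.015, -0.06, 0.11, 0.01, -0.012, 0.24, -0.03, -0.09, 0.16, 0.03, -0.02, 0.36, -0.05, -0.125, 0.2, 0.045, -0.027, 0.459, -0.064, -0.152, 0.232, 0.055, -0.027, 0.459, -0.064]

```text
time: 18.65
eef_pos: [0.6502, -0.0784, 0.2344]
tcp_rot: [-0.058, 0.998, 0.003, -0.004]
contact_force: [0.2, 0.1, -2.2]
opening: 0.683
finger_force: 66.9
```

Request:
carry_out:
  deltas: [0, 0, 0, 0, 0, 0, 0, 0, 0, 0, 0, 0]

```text
time: 18.9
eef_pos: [0.6479, -0.0813, 0.2354]
tcp_rot: [-0.057, 0.998, 0.003, -0.003]
contact_force: [-0.2, 0.2, -1.7]
opening: 0.685
finger_force: 66.9
```

```bash
cat > cs.py <<'E'
from h import *
import sys
p,d,K,k1,C=cam("wrist");W=cloud(d,K,k1,C);save(p,"pics/"+sys.argv[1])
st=ctrl.get_state();print(st["eef_pos"],st["tcp_rot"])
H=hsv(p);h,s,v=[H[...,i].astype(int) for i in range(3)]
z=W[...,2]
m=near(W,(.642,-.021),.2)&(z>.096)&(z<.113)&(h>45)&(h<85)&(s>80);print("crate",m.sum(),rect(W[m][:,:2]))
m=near(W,(.642,-.021),.14)&(h>20)&(h<35)&(s>120)&(z<.1)&(z>.07);print("plate",slab(W[m]))
m=near(W,(.642,-.021),.09)&(z>.112)&(z<.13)&(v<70);print("rib",m.sum(),rect(W[m][:,:2]) if m.sum()>5 else 0)
m=near(W,st["eef_pos"][:2],.11)&((h<5)|(h>172))&(s>120)&(z>.12);print("case",m.sum(),slab(W[m]),np.percentile(z[m],[1,99]))
E
python3 cs.py w8.png
```

```text
[ 0.64775705 -0.08188764  0.23597782] [-0.05598914  0.99842374  0.00256301 -0.00294791]
crate 7783 (array([ 0.6427, -0.0216]), array([257.2, 173.1]), np.float64(-1.459))
plate (array([ 0.6442, -0.0214,  0.0865]), array([-0.002, -0.001,  1.   ]), array([226.9, 141.8]), np.float64(-1.46), 16291, 0.002)
rib 120 (array([ 0.6421, -0.0165]), array([86.1,  4.2]), np.float64(0.147))
case 28120 (array([ 0.6401, -0.082 ,  0.2581]), array([ 0.008, -0.008,  1.   ]), array([108.8,  60.1]), np.float64(0.111), 26908, 0.011) [0.23523037 0.25997283]
```

View pics/w8.png

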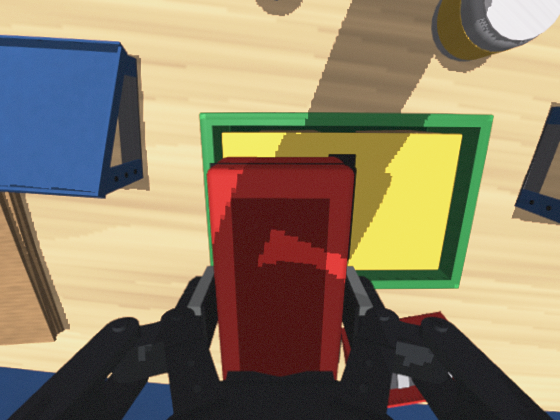

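The held red case is level at (280,265) over the left half of the plate. The rib is at (345,160), clear of the inner finger.

```bash
python3 - <<'E'
from h import *
go((.651,-.0835,.125),tool([0,0,1],.111))
E
```

```text
delta [-0.0037 -0.0026  0.1109] [ 0.005 -0.006  0.001] rows 1.8 t 18.95
```

Request:
carry_out:
  deltas: [-0.004, -0.0025, 0.0, 0.005, -0.006, 0, -0.004, -0.0025, 0.03, 0.005, -0.006, 0, -0.004, -0.0025, 0.06, 0.005, -0.006, 0, -0.004, -0.0025, 0.085, 0.005, -0.006, 0, -0.004, -0.0025, 0.1, 0.005, -0.006, 0]

```text
time: 19.58
eef_pos: [0.6516, -0.084, 0.1361]
tcp_rot: [-0.055, 0.998, 0.0, 0.001]
contact_force: [-0.4, 0.8, -2.1]
opening: 0.684
finger_force: 66.9
```

Request:
carry_out:
  deltas: [0, 0, 0.008, 0, 0, 0, 0, 0, 0.016, 0, 0, 0, 0, 0, 0.022, 0, 0, 0, 0, 0, 0.026, 0, 0, 0, 0, 0, 0.027, 0, 0, 0]

```text
time: 20.2
eef_pos: [0.6526, -0.083, 0.1106]
tcp_rot: [-0.056, 0.998, -0.0, 0.001]
contact_force: [-0.4, 0.6, -1.7]
opening: 0.683
finger_force: 66.9
```

Request:
carry_out:
  deltas: [0, 0, 0.002, 0, 0, 0, 0, 0, 0.004, 0, 0, 0, 0, 0, 0.006, 0, 0, 0, 0, 0, 0.007, 0, 0, 0]

```text
time: 20.7
eef_pos: [0.6526, -0.0831, 0.1035]
tcp_rot: [-0.056, 0.998, -0.0, 0.001]
contact_force: [1.0, 1.2, -2.1]
opening: 0.686
finger_force: 66.9
```

Request:
carry_out:
  deltas: [0, 0, 0.001, 0, 0, 0, 0, 0, 0.002, 0, 0, 0, 0, 0, 0.003, 0, 0, 0]

```text
time: 21.08
eef_pos: [0.6529, -0.0832, 0.1021]
tcp_rot: [-0.056, 0.998, -0.0, 0.002]
contact_force: [-3.6, 0.5, 7.0]
opening: 0.689
finger_force: 68.0
```

Request:
carry_out:
  deltas: [0, 0, 0, 0, 0, 0, 0, 0, 0, 0, 0, 0, 0, 0, 0, 0, 0, 0]
  grip: 80

```text
time: 21.45
eef_pos: [0.6527, -0.0831, 0.1005]
tcp_rot: [-0.056, 0.998, -0.0, 0.001]
contact_force: [-0.4, 0.5, 0.2]
opening: 0.8
finger_force: 0.0
```

Request:
carry_out:
  deltas: [0, 0, -0.02, 0, 0, 0, 0, 0, -0.06, 0, 0, 0, 0, 0, -0.12, 0, 0, 0, 0, 0, -0.14, 0, 0, 0, 0, 0, -0.14, 0, 0, 0]

```text
time: 22.08
eef_pos: [0.6534, -0.0834, 0.2441]
tcp_rot: [-0.056, 0.998, -0.001, 0.004]
contact_force: [-0.1, 0.0, -0.4]
opening: 0.8
finger_force: 0.0
```

```bash
sed -i 's/(z>.12);print("case"/(z>.115);print("case"/' cs.py; python3 cs.py w9.png; python3 - <<'E'
from h import *
n=np.array([-.438,-.018,.899])
go(np.array([.5398,-.4443,.0824])+n*.13,tool(n,.043))
E
```

```text
[ 0.65220603 -0.08306708  0.24108391] [-5.62395451e-02  9.98415501e-01 -2.54032537e-04  1.88072996e-03]
crate 9962 (array([ 0.6421, -0.0215]), array([256.7, 172.5]), np.float64(-1.459))
plate (array([ 0.6446, -0.0217,  0.0865]), array([-0.002, -0.   ,  1.   ]), array([226.8, 142.3]), np.float64(-1.457), 18835, 0.002)
rib 1486 (array([ 0.6275, -0.0324]), array([119.3,  48.5]), np.float64(0.572))
case 8233 (array([ 0.6497, -0.0851,  0.1249]), array([-0.003, -0.009,  1.   ]), array([117.6,  50.8]), np.float64(0.107), 6586, 0.01) [0.12211179 0.12683531]
delta [ 0.2093 -0.3422  0.0413] [ 0.016 -0.45   0.068] rows 6.5 t 22.12
```

Request:
carry_out:
  deltas: [0.209, -0.342, 0.02, 0.016, -0.45, 0.068, 0.209, -0.342, 0.02, 0.016, -0.45, 0.068, 0.209, -0.342, 0.02, 0.016, -0.45, 0.068, 0.209, -0.342, 0.02, 0.016, -0.45, 0.068, 0.209, -0.342, 0.02, 0.016, -0.45, 0.068]
  grip: 100

```text
time: 22.75
eef_pos: [0.5181, -0.3663, 0.2212]
tcp_rot: [-0.02, 0.975, 0.007, 0.223]
contact_force: [0.6, 0.3, -0.1]
opening: 1.001
finger_force: 0.0
```

Request:
carry_out:
  deltas: [0.04, -0.07, 0, 0, 0, 0, 0.04, -0.07, 0, 0, 0, 0, 0.04, -0.07, 0, 0, 0, 0]

```text
time: 23.12
eef_pos: [0.4936, -0.4336, 0.2089]
tcp_rot: [-0.014, 0.976, 0.005, 0.217]
contact_force: [0.5, -0.2, -0.1]
opening: 1.0
finger_force: 0.0
```

```bash
python3 - <<'E'
from h import *
n=np.array([-.438,-.018,.899]);c=np.array([.5398,-.4444,.0826])
go(c+n*.08,tool(n,.043));go(c-n*.0255,tool(n,.043))
E
```

```text
delta [ 0.0132 -0.0128  0.0538] [-0.001 -0.016 -0.015] rows 0.9 t 23.12
delta [ 0.0116 -0.0127  0.1593] [-0.001 -0.016 -0.015] rows 2.6 t 23.12
```

Request:
carry_out:
  deltas: [0.012, -0.0127, 0.02, 0, -0.016, -0.015, 0.012, -0.0127, 0.06, 0, -0.016, -0.015, 0.012, -0.0127, 0.08, 0, -0.016, -0.015, 0.012, -0.0127, 0.09, 0, -0.016, -0.015, 0.012, -0.0127, 0.09, 0, -0.016, -0.015]

```text
time: 23.75
eef_pos: [0.5342, -0.4396, 0.1325]
tcp_rot: [-0.011, 0.977, 0.0, 0.213]
contact_force: [-0.4, -0.2, -0.6]
opening: 1.001
finger_force: 0.0
```

```bash
python3 - <<'E'
from h import *
n=np.array([-.438,-.018,.899]);c=np.array([.5398,-.4444,.0826])
go(c-n*.0255,tool(n,.043))
E
```

```text
delta [ 0.0152 -0.0044  0.0732] [-0.012 -0.025 -0.018] rows 1.2 t 23.75
```

```bash
python3 - <<'E'
from h import *
s=ctrl.get_state();print(np.round(s["qpos"],3))
E
```

```text
[-0.962  0.283  1.816  0.476  0.85  -2.838]
```

Request:
carry_out:
  deltas: [0.015, -0.0045, 0.02, -0.012, -0.025, -0.018, 0.015, -0.0045, 0.025, -0.012, -0.025, -0.018, 0.015, -0.0045, 0.025, -0.012, -0.025, -0.018]

```text
time: 24.12
eef_pos: [0.5426, -0.4396, 0.1114]
tcp_rot: [-0.009, 0.977, 0.002, 0.211]
contact_force: [-0.3, -1.2, -0.0]
opening: 0.999
finger_force: 0.0
```

```bash
python3 - <<'E'
from h import *
n=np.array([-.438,-.018,.899]);c=np.array([.5398,-.4444,.0826])
go(c-n*.0255,tool(n,.043))
E
```

```text
delta [ 0.0138 -0.0045  0.0505] [-0.01  -0.029 -0.022] rows 0.8 t 24.12
```

Joint 6 is at its limit. The tub is round, so I back off, turn the tool a quarter turn and grip along the slope.

Request:
carry_out:
  deltas: [0.005, 0, -0.04, -0.01, -0.02, 0.18, 0.005, 0, -0.04, 0, 0, 0.36, 0.005, 0, -0.04, 0, 0, 0.54, 0.005, 0, -0.04, 0, 0, 0.72, 0.005, 0, -0.04, 0, 0, 0.9]

```text
time: 24.75
eef_pos: [0.5216, -0.4405, 0.1471]
tcp_rot: [0.42, 0.883, 0.093, 0.19]
contact_force: [-0.2, 0.4, -0.6]
opening: 0.999
finger_force: 0.0
```

```bash
python3 - <<'E'
from h import *
n=np.array([-.438,-.018,.899]);c=np.array([.5398,-.4444,.0826])
Rt=tool(n,.043)@R.from_rotvec([0,0,np.pi/2]).as_matrix()
go(c+n*.04,Rt);print(np.round(Rt,2).tolist())
E
```

```text
delta [ 0.0034 -0.0117  0.0262] [-0.031  0.002  0.643] rows 3.4 t 24.75
[[-0.04, 0.9, 0.44], [1.0, 0.04, 0.02], [-0.0, 0.44, -0.9]]
```

Request:
carry_out:
  deltas: [0.003, -0.012, 0, -0.031, 0, 0.18, 0.003, -0.012, 0, -0.031, 0, 0.36, 0.003, -0.012, 0.005, -0.031, 0, 0.54, 0.003, -0.012, 0.01, -0.031, 0, 0.643, 0.003, -0.012, 0.01, -0.031, 0, 0.643]

```text
time: 25.38
eef_pos: [0.5155, -0.4454, 0.1327]
tcp_rot: [0.672, 0.706, 0.162, 0.157]
contact_force: [-0.6, 0.2, -0.2]
opening: 1.004
finger_force: 0.0
```

```bash
cat > tb.py <<'E'
from h import *
n=np.array([-.438,-.018,.899]);c=np.array([.5398,-.4444,.0826])
Rt=tool(n,.043)@R.from_rotvec([0,0,np.pi/2]).as_matrix()
go(c-n*.0245,Rt)
E
python3 tb.py
```

```text
delta [ 0.0001 -0.0002  0.0802] [0.    0.    0.007] rows 1.3 t 25.38
```

Request:
carry_out:
  deltas: [0, 0, 0.03, 0, 0, 0.007, 0, 0, 0.055, 0, 0, 0.007, 0, 0, 0.07, 0, 0, 0.007, 0, 0, 0.08, 0, 0, 0.007, 0, 0, 0.08, 0, 0, 0.007]

```text
time: 26.0
eef_pos: [0.5507, -0.4438, 0.0605]
tcp_rot: [0.674, 0.703, 0.162, 0.156]
contact_force: [1.3, -0.0, 0.5]
opening: 1.001
finger_force: 0.0
```

```bash
python3 tb.py
```

```text
delta [-0.0001 -0.0002 -0.0002] [-0.    -0.    -0.001] rows 0.0 t 26.0
```

Request:
carry_out:
  deltas: [0, 0, 0, 0, 0, 0, 0, 0, 0, 0, 0, 0, 0, 0, 0, 0, 0, 0, 0, 0, 0, 0, 0, 0]
  grip: 0
  grip_force: 45

```text
time: 26.5
eef_pos: [0.5509, -0.4448, 0.0626]
tcp_rot: [0.674, 0.703, 0.162, 0.157]
contact_force: [-4.2, 1.0, 6.4]
opening: 0.758
finger_force: 50.2
```

Request:
carry_out:
  deltas: [0, 0, -0.01, 0, 0, 0, 0, 0, -0.04, 0, 0, 0, 0, 0, -0.08, 0, 0, 0, 0, 0, -0.13, 0, 0, 0, 0, 0, -0.15, 0, 0, 0]

```text
time: 27.12
eef_pos: [0.4845, -0.4477, 0.1987]
tcp_rot: [0.674, 0.703, 0.161, 0.158]
contact_force: [-0.1, -0.3, -1.9]
opening: 0.754
finger_force: 51.0
```

```bash
cat > pl.py <<'E'
from h import *
a=.111;c=np.array([.6445,-.0215]);y=np.array([-np.sin(a),np.cos(a)])
Rt=tool([0,0,1],a)@R.from_rotvec([0,0,np.pi/2]).as_matrix()
p=c+y*.061
go((*p,.25),Rt)
E
python3 pl.py
```

```text
delta [0.4799 0.1789 0.028 ] [ 0.455  0.021 -0.068] rows 8.2 t 27.12
```

Request:
carry_out:
  deltas: [0.05, 0.0, -0.03, 0.1, 0.005, -0.015, 0.11, 0.03, -0.04, 0.2, 0.01, -0.03, 0.17, 0.06, -0.035, 0.3, 0.015, -0.04, 0.23, 0.08, -0.02, 0.4, 0.02, -0.055, 0.29, 0.1, 0.0, 0.455, 0.021, -0.068]

```text
time: 27.75
eef_pos: [0.5576, -0.1657, 0.241]
tcp_rot: [0.666, 0.746, 0.0, -0.002]
contact_force: [0.4, -0.3, -1.7]
opening: 0.751
finger_force: 51.0
```

```bash
python3 pl.py
```

```text
delta [ 0.1945  0.1026 -0.0085] [-0.003 -0.004  0.002] rows 3.5 t 27.75
```

Request:
carry_out:
  deltas: [0.05, 0.03, -0.008, -0.003, -0.004, 0, 0.1, 0.06, -0.008, -0.003, -0.004, 0, 0.15, 0.085, -0.008, -0.003, -0.004, 0, 0.185, 0.1, -0.008, -0.003, -0.004, 0, 0.1945, 0.1026, -0.008, -0.003, -0.004, 0]

```text
time: 28.38
eef_pos: [0.6367, 0.0394, 0.2482]
tcp_rot: [0.665, 0.747, 0.0, -0.001]
contact_force: [-0.6, 0.3, -2.5]
opening: 0.751
finger_force: 51.0
```

Request:
carry_out:
  deltas: [0, 0, 0, 0, 0, 0]

```text
time: 28.5
eef_pos: [0.6365, 0.0371, 0.2488]
tcp_rot: [0.666, 0.746, 0.0, -0.0]
contact_force: [0.4, -0.0, -2.1]
opening: 0.753
finger_force: 51.0
```

```bash
python3 pl.py; python3 - <<'E'
from h import *
p,d,K,k1,C=cam("wrist");W=cloud(d,K,k1,C);save(p,"pics/w10.png")
st=ctrl.get_state();print(st["eef_pos"],st["tcp_rot"])
H=hsv(p);h,s,v=[H[...,i].astype(int) for i in range(3)];z=W[...,2]
m=near(W,st["eef_pos"][:2],.06)&(h<20)&(s>140)&(z>.2);print("lid",m.sum(),slab(W[m]))
m=near(W,(.65,-.083),.09)&((h<5)|(h>172))&(s>120)&(z>.115)&(z<.13);print("case",m.sum(),slab(W[m]))
E
```

```text
delta [ 0.0018  0.0014 -0.0012] [-0.    -0.     0.002] rows 0.0 t 28.5
[0.63660583 0.03626815 0.2490878 ] [6.66433653e-01 7.45564322e-01 1.61565681e-04 4.63041012e-05]
lid 13042 (array([0.6354, 0.0383, 0.2708]), array([0.004, 0.004, 1.   ]), array([64.8, 63.7]), np.float64(0.091), 12082, 0.005)
case 46 (array([ 0.6537, -0.1067,  0.1242]), array([ 0.013, -0.111,  0.994]), array([118.3,   9.1]), np.float64(0.112), 46, 0.112)
```

View pics/w10.png

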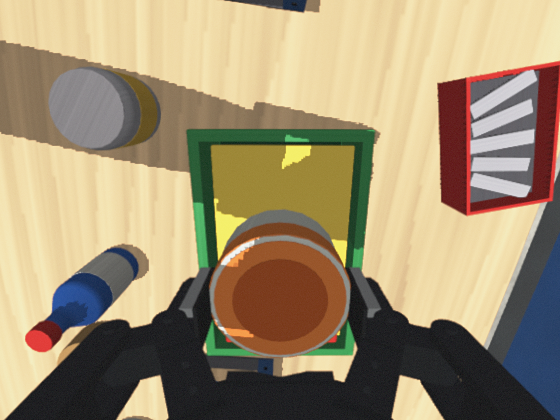

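The tub hangs level at (280,295) over the free half of the plate. I'm setting it down.

Request:
carry_out:
  deltas: [0.002, 0.002, 0.02, 0, 0, 0, 0.002, 0.002, 0.05, 0, 0, 0, 0.002, 0.002, 0.08, 0, 0, 0, 0.002, 0.002, 0.105, 0, 0, 0, 0.002, 0.002, 0.118, 0, 0, 0]

```text
time: 29.18
eef_pos: [0.6373, 0.0382, 0.1286]
tcp_rot: [0.667, 0.745, -0.001, -0.001]
contact_force: [0.2, -0.2, -1.1]
opening: 0.756
finger_force: 51.0
```

Request:
carry_out:
  deltas: [0, 0, 0.006, 0, 0, 0, 0, 0, 0.011, 0, 0, 0, 0, 0, 0.016, 0, 0, 0, 0, 0, 0.019, 0, 0, 0, 0, 0, 0.02, 0, 0, 0]

```text
time: 29.8
eef_pos: [0.6392, 0.0392, 0.1121]
tcp_rot: [0.666, 0.746, 0.001, 0.001]
contact_force: [-0.3, 0.6, -0.3]
opening: 0.752
finger_force: 51.0
```

Request:
carry_out:
  deltas: [0, 0, 0.0015, 0, 0, 0, 0, 0, 0.003, 0, 0, 0, 0, 0, 0.004, 0, 0, 0, 0, 0, 0.004, 0, 0, 0]

```text
time: 30.3
eef_pos: [0.639, 0.0391, 0.1079]
tcp_rot: [0.666, 0.746, 0.001, 0.0]
contact_force: [0.0, -0.2, -1.7]
opening: 0.756
finger_force: 51.0
```

Request:
carry_out:
  deltas: [0, 0, 0.001, 0, 0, 0, 0, 0, 0.002, 0, 0, 0, 0, 0, 0.003, 0, 0, 0]

```text
time: 30.68
eef_pos: [0.6393, 0.0392, 0.107]
tcp_rot: [0.666, 0.746, 0.001, 0.0]
contact_force: [-5.3, 0.5, 9.9]
opening: 0.756
finger_force: 52.0
```

Contact felt, so I'm releasing and retreating.

Request:
carry_out:
  deltas: [0, 0, 0, 0, 0, 0, 0, 0, 0, 0, 0, 0, 0, 0, 0, 0, 0, 0]
  grip: 95

```text
time: 31.05
eef_pos: [0.6391, 0.0391, 0.1047]
tcp_rot: [0.666, 0.746, 0.001, 0.0]
contact_force: [0.5, 0.5, -0.6]
opening: 0.946
finger_force: 0.0
```

Request:
carry_out:
  deltas: [0, 0, -0.02, 0, 0, 0, 0, 0, -0.06, 0, 0, 0, 0, 0, -0.12, 0, 0, 0, 0, 0, -0.16, 0, 0, 0, 0, 0, -0.16, 0, 0, 0]

```text
time: 31.68
eef_pos: [0.6414, 0.0389, 0.2725]
tcp_rot: [0.666, 0.746, 0.004, 0.005]
contact_force: [0.3, -0.2, -0.8]
opening: 0.947
finger_force: 0.0
```

Request:
carry_out:
  deltas: [0, 0, -0.05, 0, 0, 0, 0, 0.05, -0.05, 0, 0, 0]

```text
time: 31.92
eef_pos: [0.6892, 0.0446, 0.3226]
tcp_rot: [0.667, 0.745, 0.004, 0.005]
contact_force: [0.2, -0.2, 1.1]
opening: 0.952
finger_force: 0.0
```

```bash
python3 - <<'E'
from h import *
p,d,K,k1,C=cam("wrist");W=cloud(d,K,k1,C)
H=hsv(p);h,s,v=[H[...,i].astype(int) for i in range(3)];z=W[...,2]
m=near(W,(.638,.039),.06)&(h<20)&(s>140)&(z>.11);print("lid",m.sum(),slab(W[m]))
m=near(W,(.65,-.083),.09)&((h<5)|(h>172))&(s>120)&(z>.115)&(z<.14);print("case",m.sum(),slab(W[m]))
m=near(W,(.642,-.021),.14)&(h>20)&(h<35)&(s>120)&(z<.1)&(z>.07);print("plate",m.sum(),slab(W[m]))
print(ctrl.get_state()["eef_pos"])
E
```

```text
lid 2028 (array([0.6414, 0.0401, 0.1292]), array([0.007, 0.001, 1.   ]), array([58.4, 15.7]), np.float64(-1.402), 702, 0.007)
case 3780 (array([ 0.6518, -0.0819,  0.1244]), array([-0.001,  0.008,  1.   ]), array([117.5,  58.9]), np.float64(0.107), 3636, 0.008)
plate 7934 (array([ 0.646 , -0.0203,  0.0863]), array([-0.001,  0.   ,  1.   ]), array([224.2, 145.4]), np.float64(-1.46), 7721, 0.001)
[0.69383694 0.04476153 0.31606437]
```

All five pieces measure level and at the right heights: plate top 0.0863 m, case top 0.124 m, lid top 0.129 m. I'm handing in.

```bash
python3 -c "
from plant import ctrl
print(ctrl.sign_off())"
```

```text
the job is handed in; nothing more can be done
None
```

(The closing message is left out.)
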